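# Free the jammed spacer hopper and let it down

## Robot

A 7-joint arm with a two-finger parallel gripper is mounted at the origin on a cart in front of the work surface, level with it; the furniture and walls round the work are solid. World frame = base frame: x ahead of the robot, y to its left, z up, the work surface at z = 0. Lengths are in m, angles in rad, forces in N, time in s.
With the tool pointing down it reaches from about 0.425 to 1.025 m from the base axis. Payload 9.4 kg.
Tool frame: the origin (TCP) lies midway between the tips of the shut fingers; the grasp point (between the pads) lies 19 mm behind it (robot.pinch_z is the distance from the TCP to the grasp point, in m); z points along the fingers, y is the line along which they close (so a half turn about z gives the same grasp; the last joint's range is limited). The gripper opens to 93 mm and grips with 3 to 60 N. Pads are 15 mm wide; open, the fingers measure 128 mm over their backs; the gripper's body (75 mm by 188 mm) begins 65 mm behind the grasp point.
Start: joints at [-1.292, 0.599, -0.003, 1.599, 0.002, 0.943, -0.08], TCP at [0.253, 0.68, 0.219] pointing down, gripper open.
Joint ranges: [-2.57, 2.57], [-0.35, 1.97], [-1.29, 1.29], [0.11, 2.56], [-1.05, 4.19], [0.11, 1.86], [-2.63, 2.63]. Speed limits (rad/s): [2.22, 2.22, 3.01, 3.01, 3.14, 3.14, 3.14].

## Interface

Orientations are given as a unit quaternion [x, y, z, w].
In Python, from cell import robot, cams, spotter gives the robot as it stands.
- The arm moves only by the tool apply_moves, never from a script. Its argument "series" is a list of rows, each an object with "travel": the shift along the tool's x, y, z in mm, a list of three; "yaw": the turn about the tool's z in degrees. In form: [{"travel": [x, y, z], "yaw": yaw}, ...]. A call has 1 to 5 rows; each row shifts and turns the commanded pose from where the row before left it, along the tool's axes as they then stand; what a row does not reach is not made up. A row lasts 1/8 s, in which the tool goes at most 62.5 mm and 10.7 degrees, less where a joint would pass 70% of its speed; a pose out of reach is approached as far as the arm can. A call with a gripper value outside its range is refused whole. "claw" is the closure, from 0 (fully open) to 1 (shut), set as the call begins (left out, the last holds). The fingers move at their own pace and stop on an object; the grip force is fixed at half the most. Time passes only in rows, so rows that do not move let the fingers close. It gives the time, the measured TCP pose, the force, the opening and the grip force at its end, in the units of the state.
- robot.observe(): the state, without advancing time (a new reading comes with each control period).
- cams.capture(name): name is "side" or "top"; returns a dict with "frame" (384x512x3 uint8, blue, green, red), "fx", "fy", "cx", "cy" (pixels), "extrinsics" (4x4, takes a point from world to camera coordinates). Camera axes: x right, y up, looking along -z (the intrinsics and any distortion apply to the point x, -y, -z); pixel columns grow to the right and rows downward; lengths in m; the calibration is good to about 2 mm. A picture is of the moment at which its call begins. There is no depth.
- robot.job_done(): hands the job in; it is judged then, once.
Trained networks look in a picture, given as the dict that the camera call returned (one of the last four; its "shot" number tells which), for a name from the list of things; names that differ only in an ending like _2 or _b are one class to them, and where a whole thing is asked for, a point or a joint stands for the part that bears it (a point fixed in the world has none). Each returns a list of dicts, best first, with "score" (0 to 1); they miss things now and then, are a little off and sometimes report something else, mostly with a low value. They report only what shows in the picture. A call takes as long as a camera call. They do not tell look-alikes from the thing itself.
- spotter.search_frame(picture, label): "position" ([x, y, z] in m, in world coordinates, good to about 4 mm: the middle of the surface that is visible of it).
- spotter.outline_of(picture, label): "mask" (384x512 bool, what is visible of it).
- spotter.place_of(picture, label): "position" ([x, y, z] in m, in world coordinates, good to about 4 mm: a listed point, or the origin of a listed thing).
The state is a dict: "time_s": time; "qpos": joint angles; "joint_vel": joint speeds; "joint_torque": joint torques, N m; "ee_pos": TCP position; "eef_rot": TCP orientation; "wrist_force": force on the tool from outside, world axes, zero at the start; "torque": the same for the moment, N m; "opening": finger opening in m; "grasp_force": force on a finger pad.
Only numpy, scipy, OpenCV 4.12 (cv2) and the standard library are available. Lean on these libraries where they do the work, as an engineer would, in place of code of your own. Each camera call takes 0.05 s, during which the arm holds its last target. There are 200 camera calls.

## Task

A cardboard spacer has lodged across the neck of the tilted white hopper. Take the tapping bar and give the side of the neck quick taps with its nylon tip until all three spacers have slid out into the blue tray; then lift the red pawl with the bar, keep it up while the hopper sinks level, let it drop, and lay the bar flat on the worktop. Use only the bar, keep your hand off the hopper and the spacers, and do not knock over the sanitiser bottle or the clear bottle behind the hopper.

Things in the scene. Friction and masses are not known exactly. Their poses are not given: they have to be found in the camera images.
- stand: Fixed steel base, 120 x 190 x 12 mm. Origin on the worktop under the hopper's tilt axis; x points to the hopper's back, away from neck and tray, y to the side that is tapped, z up. On rubber buffers it carries a grey fork (cheeks at y = +-78 mm, 8 mm thick, up to z = 185 mm) that gives sideways along y by up to 12 mm (0.6 N per mm) and comes back by itself.
- hopper: White open-topped hopper, 175 x 120 x 50 mm. Origin on its tilt axis (along the stand's y), 165 mm over the worktop; its x runs along its floor to the back, z is square to the floor. Found tilted 0.68 rad, its covered neck (40 mm long, 60 wide outside, 52 inside) pointing down at the tray. A pawl holds it; freed, it sinks slowly by its own weight to within 0.02 rad of level in about 2 s.
- tap_spot (a point): Middle of the outer face of the neck's side wall on the stand's +y side, 39 mm long (along the hopper's x), 34 mm high, free in front: tap here towards the stand's -y. A brisk tap (0.2 m/s, pushing the neck 5 to 8 mm, then back at once) shifts the jammed spacer a few mm to the tapped side; 2 to 6 taps free it, slow pushing does little.
- pawl: Steel ratchet pawl on the hopper's +y side. Origin on its pivot, 62 mm behind, 58 mm above and 66 mm to the +y side of the tilt axis; axes as the stand's when down (tilt of z = 0). It reaches 125 mm from the pivot towards the stand's -x. It clears the ratchet tooth once lifted 0.16 rad (teeth every 0.35 rad of hopper tilt), opens to 0.8 rad, needs 1 to 3 N at the tab and falls back when let go.
- pawl_tab (a point): Middle of the underside of the pawl's red tab, a level plate 34 mm (along the stand's x) by 44 mm (along y), 6 mm thick; its outer end is 20 mm further out (+y). Lift it from below by 25 to 40 mm straight up. The 60 mm below it are free from the +y side as far in as 8 mm past this point (towards -y).
- spacer_tray: Blue open tray fixed under the spout, 150 (x) x 170 (y) mm, rim 55 mm high. Origin under its middle, axes as the stand's.
- spacer_a: Cardboard spacer 64 x 18 x 20 mm (own x, y, z), origin in the middle of its underside: the one that lies across the mouth of the neck.
- spacer_b: Like spacer_a; lies lengthwise behind it.
- spacer_c: Like spacer_b, beside it.
- tapping_bar: Loose tapping bar, 190 mm long, 130 to 200 g, lying flat: black grip 100 x 22 x 28 mm (x, y, z), 12 mm steel rod, white nylon tip 28 mm thick and 24 mm long. Origin in the middle of its length on the worktop; own x points along the bar to the nylon tip, z up.
- bar_grip (a point): Middle of the bar's black grip, 14 mm over its underside, 140 mm behind the end of the nylon tip and 50 mm from the other end; take it across its 22 mm.
- bar_tip (a point): Centre of the nylon tip's end face, on the bar's axis.
- sanitiser: White squeeze bottle with a red spout, 58 mm wide, 174 mm tall, standing left of the hopper by the filled bottle; origin under its middle.
- bottle_a: Empty clear bottle, 68 mm wide, 170 mm tall, standing behind the hopper at the right; origin under its middle.
Not all that is in view belongs to the job. What is shaped like the spacer_c but yellow is not meant. What is shaped like the spacer_a but orange is not meant.

How it is judged:
By the outcome, as a careful person would: the job done as asked, in the order asked, and still so for the second after the job is handed in, with the robot touching nothing.
It also fails if it takes over 58 s, if anything falls off the work surface, if the arm or the gripper's body presses on something with over 40 N, if the wrist force passes 120 N, or if a joint passes its speed limit or range.

## Working session

There is one attempt and no reset: what is moved stays moved. The work goes in short steps, Python scripts to look and compute and a tool call to move; the robot and the scene stay as the last step left them, time stands still between calls to the robot, and variables do not carry over. Pictures are saved under pics/ and viewed, at most 10 in all, crops included, and the job is handed in when it is done.

Besides the shell and the picture viewer there is one more tool, called by a JSON object that holds its "fn" and its "kwargs", one argument or row to a line. apply_moves: Moves the arm, as the interface text tells. Its arguments: {"type":"object","properties":{"series":{"type":"array"},"claw":{"type":"number"}},"required":["series"]}

```bash
mkdir -p pics; cat > h.py <<'E'
import numpy as np,cv2
from cell import robot,cams,spotter
def proj(p,P):
    c=p["extrinsics"]@np.append(P,1); x,y,z=c[0],-c[1],-c[2]
    return np.array([p["fx"]*x/z+p["cx"],p["fy"]*y/z+p["cy"]])
E
python3 - <<'E'
from h import *
for n in ("side","top"):
    p=cams.capture(n); cv2.imwrite(f"pics/{n}0.png",p["frame"])
    print(n,np.round(p["extrinsics"],3).tolist(),p["fx"],[k for k in p])
    for l in ["stand","hopper","tap_spot","pawl","pawl_tab","spacer_tray","spacer_a","tapping_bar","bar_grip","bar_tip","sanitiser","bottle_a"]:
        print(l,[(np.round(r["position"],3).tolist(),round(r["score"],2),proj(p,r["position"]).astype(int).tolist()) for r in spotter.place_of(p,l)[:4]])
s=robot.observe(); print(s)
E
```

```text
side [[0.963, -0.269, 0.013, -0.508], [0.133, 0.518, 0.845, -0.267], [-0.234, -0.812, 0.535, -0.75], [0.0, 0.0, 0.0, 1.0]] 372.6628996183489 ['frame', 'fx', 'fy', 'cx', 'cy', 'extrinsics', 'shot']
stand [([0.544, 0.035, -0.004], 0.73, [253, 269])]
hopper [([0.544, 0.039, 0.163], 0.62, [254, 212]), ([0.45, 0.002, -0.001], 0.6, [218, 286]), ([0.478, 0.318, 0.013], 0.2, [207, 205])]
tap_spot [([0.494, 0.048, 0.123], 0.73, [231, 228]), ([0.556, 0.06, 0.158], 0.42, [257, 208])]
pawl []
pawl_tab [([0.472, 0.115, 0.237], 0.5, [214, 171])]
spacer_tray []
spacer_a [([0.392, 0.183, 0.01], 0.64, [183, 238]), ([0.564, 0.032, 0.156], 0.6, [264, 215]), ([0.557, 0.054, 0.157], 0.56, [258, 210]), ([0.531, 0.025, 0.13], 0.41, [250, 229])]
tapping_bar [([0.486, 0.275, -0.004], 0.85, [212, 217])]
bar_grip [([0.479, 0.318, 0.015], 0.66, [207, 204])]
bar_tip []
sanitiser []
bottle_a [([0.448, 0.002, -0.001], 0.66, [217, 286]), ([0.479, 0.318, 0.015], 0.65, [207, 204])]
top [[0.023, -0.999, 0.023, 0.091], [0.996, 0.025, 0.089, -0.578], [-0.089, 0.021, 0.996, -1.166], [0.0, 0.0, 0.0, 1.0]] 361.405796248669
[... 988 characters left out ...]
,  0.59930244, -0.00251052,  1.59941049,  0.00180284,
        0.94289613, -0.07982937]), 'joint_vel': array([-9.79839827e-05,  3.29562757e-04,  1.80205537e-03, -1.70860471e-03,
       -1.57529436e-03, -1.39979619e-03,  1.67607200e-04]), 'joint_torque': array([-6.84460633e-05, -7.64862514e+01,  1.49666861e+00, -2.52706021e+01,
       -5.23580611e-02,  1.04998468e-02,  5.08105609e-05]), 'ee_pos': array([0.25253937, 0.67958829, 0.21861206]), 'eef_rot': array([ 1.76956401e-01,  9.84218691e-01, -9.16656968e-06,  2.06300507e-05]), 'wrist_force': array([1.09076842, 0.47232375, 0.80829245]), 'torque': array([-0.0116662 ,  0.02452542, -0.01275093]), 'grasp_force': 0.0, 'opening': 0.09292871416856023}
```

```bash
python3 -c "
import cv2
a=cv2.imread('pics/side0.png');b=cv2.imread('pics/top0.png')
cv2.imwrite('pics/top0c.png',cv2.resize(b[130:290,130:343],(800,600),interpolation=3))"
```

```text
(no output)
```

View pics/side0.png

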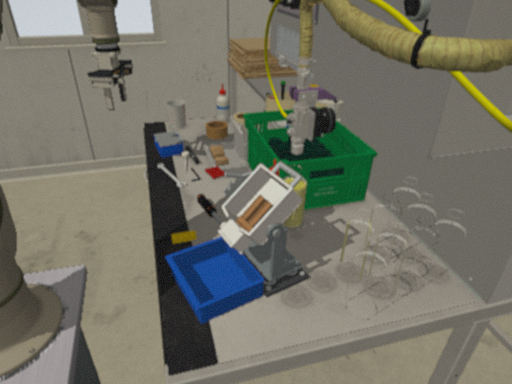

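View pics/top0c.png

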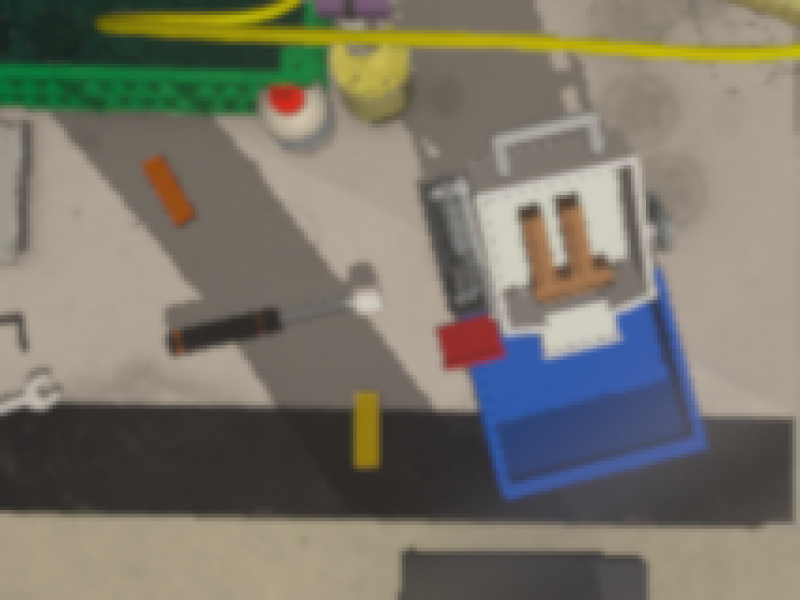

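The crop shows the tapping bar: grip at px (190,218), tip at (228,210). The wrench at (135,235) is the only other rod-like thing, so the bar is the black one with the white tip. The yellow (228,245) and orange (175,181) blocks are decoys. The red tab is at (256,221) and the neck at (284,218). I'm setting out for the bar grip.

{"fn": "apply_moves", "kwargs": {
  "series": [
    {"travel": [-37,-29,0],"yaw": 0},
    {"travel": [-37,-29,0],"yaw": 0},
    {"travel": [-37,-29,0],"yaw": 0},
    {"travel": [-37,-29,0],"yaw": 0},
    {"travel": [-37,-29,0],"yaw": 0}
  ],
  "claw": 0
}}

```text
time_s: 1.92
ee_pos: [0.3762, 0.478, 0.2188]
eef_rot: [0.177, 0.984, 0.0, 0.0]
wrist_force: [-0.1, 0.1, 0.1]
opening: 0.0929
grasp_force: 0.0
```

{"fn": "apply_moves", "kwargs": {
  "series": [
    {"travel": [-37,-29,0],"yaw": 0},
    {"travel": [-37,-29,0],"yaw": 0},
    {"travel": [-37,-29,0],"yaw": 0},
    {"travel": [-37,-29,0],"yaw": 0},
    {"travel": [0,0,0],"yaw": 10}
  ]
}}

```text
time_s: 2.55
ee_pos: [0.4764, 0.3144, 0.2189]
eef_rot: [0.267, 0.964, -0.0, 0.001]
wrist_force: [0.5, 0.2, 0.3]
opening: 0.0928
grasp_force: 0.0
```

{"fn": "apply_moves", "kwargs": {
  "series": [
    {"travel": [0,0,20],"yaw": 10},
    {"travel": [0,0,20],"yaw": 10},
    {"travel": [0,0,20],"yaw": 10},
    {"travel": [0,0,20],"yaw": 10},
    {"travel": [0,0,10],"yaw": 5}
  ]
}}

```text
time_s: 3.18
ee_pos: [0.4735, 0.3189, 0.1277]
eef_rot: [0.613, 0.79, -0.0, 0.0]
wrist_force: [0.0, -0.4, 0.1]
opening: 0.093
grasp_force: 0.0
```

```bash
cat >> h.py <<'E'
from scipy.spatial.transform import Rotation as R
def delta(goal,s=None):
    "tool-axis mm to a world TCP goal"
    s=s or robot.observe(); return np.round(R.from_quat(s["eef_rot"]).inv().apply(np.array(goal)-s["ee_pos"])*1000,1)
def heading(s=None):
    "deg of tool x and y in world"
    M=R.from_quat((s or robot.observe())["eef_rot"]).as_matrix(); return np.round(np.degrees([np.arctan2(M[1,i],M[0,i]) for i in (0,1)]),1)
E
python3 - <<'E'
from h import *
s=robot.observe(); print(s["time_s"],s["ee_pos"],heading(s))
for n in ("top","side"):
    p=cams.capture(n)
    for l in ["tapping_bar","bar_grip","bar_tip"]:
        print(n,l,[(np.round(r["position"],3).tolist(),round(r["score"],2)) for r in spotter.place_of(p,l)[:2]])
print(delta([.4765,.3175,.003]))
E
```

```text
3.175 [0.47350897 0.31893508 0.12772998] [104.4  14.4]
top tapping_bar [([0.488, 0.275, 0.002], 0.7), ([0.493, 0.051, 0.119], 0.66)]
top bar_grip [([0.474, 0.318, 0.009], 0.71), ([0.476, 0.109, 0.235], 0.56)]
top bar_tip [([0.511, 0.183, 0.014], 0.68)]
side tapping_bar [([0.488, 0.274, -0.006], 0.74)]
side bar_grip [([0.478, 0.32, 0.015], 0.88)]
side bar_tip [([0.511, 0.182, 0.017], 0.51)]
[ -2.2   1.8 126.2]
```

{"fn": "apply_moves", "kwargs": {
  "series": [
    {"travel": [0,2,35],"yaw": 0},
    {"travel": [0,0,35],"yaw": 0},
    {"travel": [0,0,30],"yaw": 0},
    {"travel": [0,0,15],"yaw": 0},
    {"travel": [0,0,8],"yaw": 0}
  ]
}}

```text
time_s: 4.2
ee_pos: [0.4759, 0.3194, 0.0054]
eef_rot: [0.611, 0.791, 0.0, -0.0]
wrist_force: [-0.2, -0.4, 0.6]
opening: 0.093
grasp_force: 0.0
```

{"fn": "apply_moves", "kwargs": {
  "series": [
    {"travel": [0,0,0],"yaw": 0},
    {"travel": [0,0,0],"yaw": 0},
    {"travel": [0,0,0],"yaw": 0},
    {"travel": [0,0,0],"yaw": 0},
    {"travel": [0,0,0],"yaw": 0}
  ],
  "claw": 1
}}

```text
time_s: 4.82
ee_pos: [0.4758, 0.3196, 0.0058]
eef_rot: [0.611, 0.791, 0.0, 0.0]
wrist_force: [0.5, -0.4, 0.8]
opening: 0.0478
grasp_force: 0.0
```

{"fn": "apply_moves", "kwargs": {
  "series": [
    {"travel": [0,0,0],"yaw": 0},
    {"travel": [0,0,0],"yaw": 0},
    {"travel": [0,0,0],"yaw": 0},
    {"travel": [0,0,0],"yaw": 0},
    {"travel": [0,0,0],"yaw": 0}
  ]
}}

```text
time_s: 5.45
ee_pos: [0.4757, 0.3195, 0.0056]
eef_rot: [0.611, 0.791, 0.0, 0.0]
wrist_force: [0.7, 1.2, -0.1]
opening: 0.0219
grasp_force: 30.0
```

{"fn": "apply_moves", "kwargs": {
  "series": [
    {"travel": [0,0,-15],"yaw": 0},
    {"travel": [0,0,-25],"yaw": 0},
    {"travel": [0,0,-30],"yaw": 0},
    {"travel": [0,0,-30],"yaw": 0},
    {"travel": [0,0,0],"yaw": 0}
  ]
}}

```text
time_s: 6.08
ee_pos: [0.4767, 0.3201, 0.1084]
eef_rot: [0.611, 0.791, 0.002, 0.0]
wrist_force: [-0.2, 0.1, -1.7]
opening: 0.0222
grasp_force: 30.0
```

```bash
python3 - <<'E'
from h import *
s=robot.observe(); print(s["ee_pos"],heading(s),s["grasp_force"],s["opening"])
for n in ("top","side"):
    p=cams.capture(n)
    if n=="side": cv2.imwrite("pics/side1.png",cv2.resize(p["frame"][120:330,140:420],(800,600),interpolation=3))
    for l in ["bar_tip","tap_spot","pawl_tab","stand","pawl","spacer_tray"]:
        print(n,l,[(np.round(r["position"],3).tolist(),round(r["score"],2)) for r in spotter.place_of(p,l)[:2]])
E
```

```text
[0.47667432 0.32013831 0.10836728] [104.6  14.6] 29.961748123168945 0.022170178037678043
top bar_tip [([0.511, 0.185, 0.116], 0.72)]
top tap_spot [([0.489, 0.056, 0.123], 0.94), ([0.443, 0.009, 0.001], 0.31)]
top pawl_tab [([0.473, 0.108, 0.233], 0.58)]
top stand [([0.547, 0.037, -0.002], 0.78)]
top pawl [([0.584, 0.118, 0.223], 0.59)]
top spacer_tray [([0.444, 0.01, -0.0], 0.95)]
side bar_tip [([0.509, 0.18, 0.11], 0.69)]
side tap_spot [([0.494, 0.052, 0.121], 0.88)]
side pawl_tab [([0.472, 0.114, 0.239], 0.72)]
side stand [([0.547, 0.034, -0.003], 0.86)]
side pawl []
side spacer_tray [([0.446, 0.003, 0.0], 0.94)]
```

View pics/side1.png

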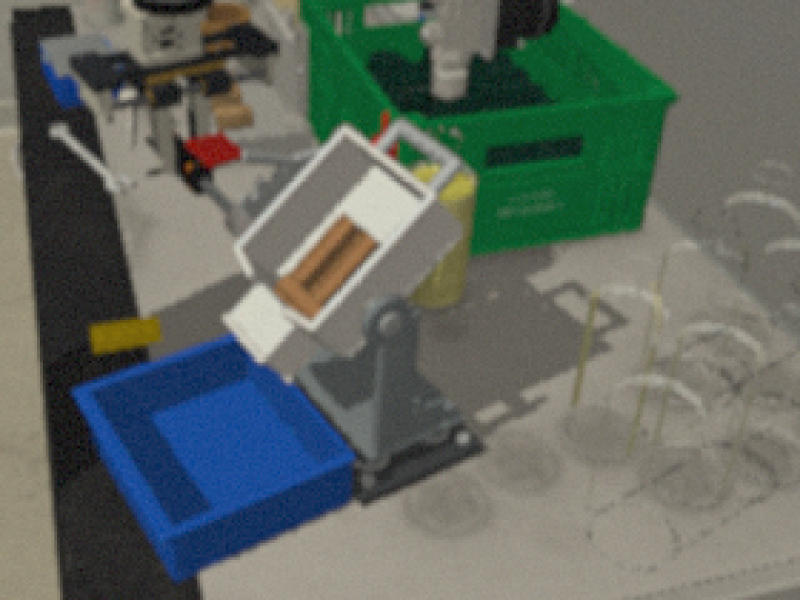

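{"fn": "apply_moves", "kwargs": {
  "series": [
    {"travel": [0,-26,-3],"yaw": 0},
    {"travel": [0,-26,-2],"yaw": 0},
    {"travel": [-35,0,0],"yaw": 0},
    {"travel": [-35,0,0],"yaw": 0},
    {"travel": [-25,0,0],"yaw": 0}
  ]
}}

```text
time_s: 7.4
ee_pos: [0.4497, 0.213, 0.1108]
eef_rot: [0.612, 0.791, 0.0, 0.0]
wrist_force: [-0.1, 0.2, -1.3]
opening: 0.022
grasp_force: 30.0
```

{"fn": "apply_moves", "kwargs": {
  "series": [
    {"travel": [0,0,0],"yaw": 0}
  ]
}}

```text
time_s: 7.52
ee_pos: [0.4499, 0.2126, 0.1108]
eef_rot: [0.613, 0.79, -0.0, 0.0]
wrist_force: [0.2, 0.5, -1.1]
opening: 0.0217
grasp_force: 30.0
```

```bash
python3 - <<'E'
from h import *
s=robot.observe(); print(s["ee_pos"],heading(s),s["wrist_force"])
ims=[]
for n in ("top","side"):
    p=cams.capture(n)
    ims.append(cv2.resize(p["frame"][170:250,200:306] if n=="top" else p["frame"][150:270,170:329],(400,300),interpolation=3))
    for l in ["bar_tip","tap_spot"]:
        print(n,l,[(np.round(r["position"],3).tolist(),round(r["score"],2)) for r in spotter.place_of(p,l)[:2]])
cv2.imwrite("pics/b.png",np.hstack(ims))
E
```

```text
[0.44986383 0.21255877 0.11082951] [104.4  14.4] [ 0.18392415  0.5179539  -1.08714972]
top bar_tip [([0.53, 0.026, 0.129], 0.7)]
top tap_spot [([0.488, 0.057, 0.122], 0.95)]
side bar_tip [([0.483, 0.077, 0.117], 0.58)]
side tap_spot [([0.493, 0.052, 0.124], 0.84)]
```

View pics/b.png

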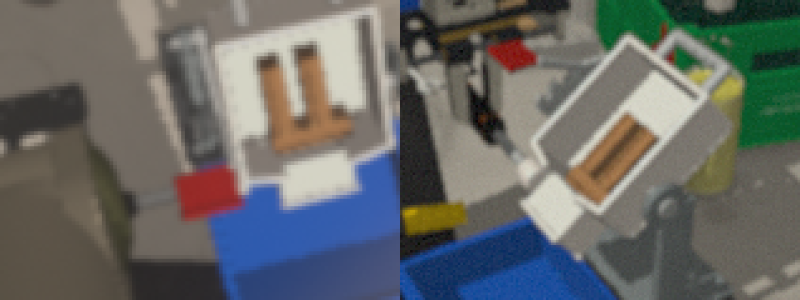

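{"fn": "apply_moves", "kwargs": {
  "series": [
    {"travel": [-4,0,-2],"yaw": 0},
    {"travel": [-27,0,0],"yaw": 0}
  ]
}}

```text
time_s: 8.07
ee_pos: [0.457, 0.1864, 0.1127]
eef_rot: [0.61, 0.793, 0.001, -0.0]
wrist_force: [-1.5, 6.1, 0.2]
opening: 0.0217
grasp_force: 30.0
```

{"fn": "apply_moves", "kwargs": {
  "series": [
    {"travel": [27,0,0],"yaw": 0},
    {"travel": [0,0,0],"yaw": 0}
  ]
}}

```text
time_s: 8.32
ee_pos: [0.4502, 0.212, 0.1127]
eef_rot: [0.611, 0.792, 0.0, -0.0]
wrist_force: [0.3, -0.2, -1.7]
opening: 0.0219
grasp_force: 30.0
```

```bash
cat > look.py <<'E'
import sys; from h import *
s=robot.observe(); print(s["time_s"],s["ee_pos"],heading(s),s["wrist_force"].round(1))
ims=[]
for n in ("top","side"):
    p=cams.capture(n)
    ims.append(cv2.resize(p["frame"][170:250,220:326] if n=="top" else p["frame"][180:330,160:359],(400,300),interpolation=3))
    for l in ["spacer_a"]:
        print(n,l,[(np.round(r["position"],3).tolist(),round(r["score"],2)) for r in spotter.search_frame(p,l)[:5]])
cv2.imwrite(f"pics/{sys.argv[1]}.png",np.hstack(ims))
E
python3 look.py c
```

```text
8.325 [0.4501879  0.21195811 0.11268575] [104.7  14.7] [ 0.3 -0.2 -1.7]
top spacer_a [([0.511, 0.012, 0.125], 0.58), ([0.539, 0.041, 0.165], 0.53), ([0.515, 0.053, 0.146], 0.51)]
side spacer_a [([0.397, 0.179, 0.015], 0.8), ([0.441, -0.026, 0.039], 0.71), ([0.466, 0.017, 0.1], 0.65), ([0.52, 0.02, 0.144], 0.45)]
```

View pics/c.png

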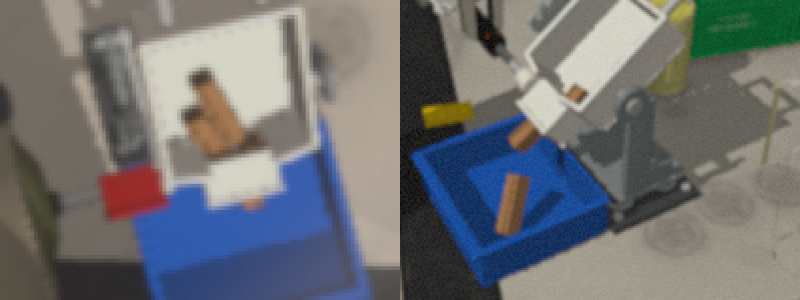

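One tap freed the jam: one spacer is in the tray and another is leaving the neck. I'll wait and look again.

{"fn": "apply_moves", "kwargs": {
  "series": [
    {"travel": [0,0,0],"yaw": 0},
    {"travel": [0,0,0],"yaw": 0},
    {"travel": [0,0,0],"yaw": 0},
    {"travel": [0,0,0],"yaw": 0},
    {"travel": [0,0,0],"yaw": 0}
  ]
}}

```text
time_s: 9.15
ee_pos: [0.4504, 0.2105, 0.1126]
eef_rot: [0.611, 0.791, -0.0, 0.0]
wrist_force: [-0.3, 0.9, -2.4]
opening: 0.0218
grasp_force: 30.0
```

```bash
python3 look.py d; python3 - <<'E'
from h import *
for n in ("top","side"):
    p=cams.capture(n)
    for l in ["pawl_tab"]:
        print(n,l,[(np.round(r["position"],3).tolist(),round(r["score"],2)) for r in spotter.place_of(p,l)[:2]])
E
```

```text
9.15 [0.45038462 0.21051428 0.11262414] [104.6  14.6] [-0.3  0.9 -2.4]
top spacer_a [([0.392, -0.033, 0.022], 0.55), ([0.435, -0.043, 0.024], 0.49)]
side spacer_a [([0.438, -0.031, 0.023], 0.69), ([0.396, -0.034, 0.025], 0.64), ([0.39, 0.181, 0.016], 0.62), ([0.394, 0.01, 0.028], 0.45)]
top pawl_tab [([0.474, 0.112, 0.235], 0.7)]
side pawl_tab [([0.475, 0.113, 0.238], 0.85)]
```

View pics/d.png

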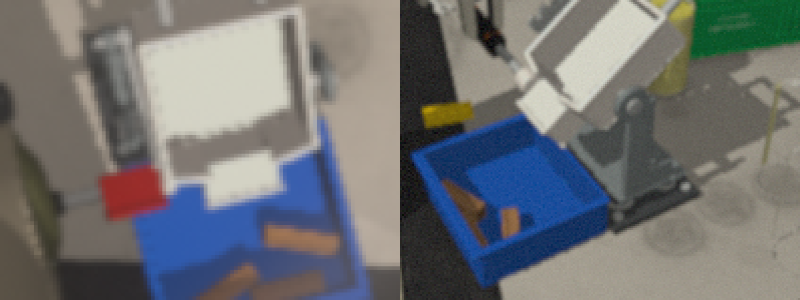

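All three spacers are in the tray (crop px (300,237), (225,283), (290,285)) and the hopper is empty. Next I back off, rise and slide the tip under the tab.

{"fn": "apply_moves", "kwargs": {
  "series": [
    {"travel": [30,-1,0],"yaw": 0},
    {"travel": [30,-1,0],"yaw": 0},
    {"travel": [0,0,-30],"yaw": 0},
    {"travel": [0,0,-35],"yaw": 0},
    {"travel": [0,0,0],"yaw": 0}
  ]
}}

```text
time_s: 10.18
ee_pos: [0.4343, 0.2689, 0.1795]
eef_rot: [0.611, 0.791, 0.002, 0.0]
wrist_force: [-0.2, -0.8, -2.6]
opening: 0.0214
grasp_force: 30.0
```

{"fn": "apply_moves", "kwargs": {
  "series": [
    {"travel": [-14,0,0],"yaw": 0},
    {"travel": [-13,0,0],"yaw": 0},
    {"travel": [0,0,0],"yaw": 0}
  ]
}}

```text
time_s: 10.55
ee_pos: [0.4402, 0.2399, 0.1769]
eef_rot: [0.613, 0.79, -0.001, -0.0]
wrist_force: [-0.3, -0.9, -1.6]
opening: 0.0217
grasp_force: 30.0
```

```bash
python3 look.py e; python3 - <<'E'
from h import *
s=robot.observe()
for n in ("top","side"):
    p=cams.capture(n)
    for l in ["pawl_tab","bar_tip"]:
        print(n,l,[(np.round(r["position"],3).tolist(),round(r["score"],2)) for r in spotter.place_of(p,l)[:2]])
print(s["ee_pos"]+np.array([.252*.14,-.968*.14,.0084]))
E
```

```text
10.55 [0.44021236 0.239897   0.17693101] [104.5  14.5] [-0.3 -0.9 -1.6]
top spacer_a [([0.595, 0.371, 0.017], 0.62), ([0.39, -0.037, 0.024], 0.59), ([0.386, 0.024, 0.024], 0.46), ([0.433, -0.042, 0.024], 0.4)]
side spacer_a [([0.391, 0.182, 0.016], 0.8), ([0.396, 0.012, 0.025], 0.73), ([0.396, -0.034, 0.024], 0.5), ([0.457, 0.181, 0.192], 0.43), ([0.434, -0.03, 0.025], 0.41)]
top pawl_tab [([0.473, 0.108, 0.235], 0.75)]
top bar_tip [([0.476, 0.108, 0.184], 0.55)]
side pawl_tab [([0.473, 0.11, 0.235], 0.8), ([0.492, 0.049, 0.122], 0.74)]
side bar_tip [([0.474, 0.104, 0.183], 0.8)]
[0.47535753 0.10656101 0.18575667]
```

View pics/e.png

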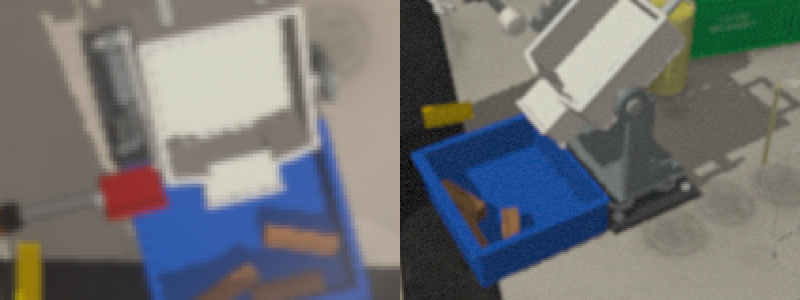

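The tip lies under the tab, and its rod enters at crop px (100,197). Now the lift.

{"fn": "apply_moves", "kwargs": {
  "series": [
    {"travel": [-2,0,-15],"yaw": 0},
    {"travel": [0,0,-15],"yaw": 0},
    {"travel": [0,0,-12],"yaw": 0},
    {"travel": [0,0,-12],"yaw": 0},
    {"travel": [0,0,-12],"yaw": 0}
  ]
}}

```text
time_s: 11.68
ee_pos: [0.4405, 0.24, 0.2446]
eef_rot: [0.611, 0.791, 0.0, -0.0]
wrist_force: [0.5, 0.4, -1.7]
opening: 0.022
grasp_force: 30.0
```

{"fn": "apply_moves", "kwargs": {
  "series": [
    {"travel": [0,0,0],"yaw": 0},
    {"travel": [0,0,0],"yaw": 0},
    {"travel": [0,0,0],"yaw": 0},
    {"travel": [0,0,0],"yaw": 0},
    {"travel": [0,0,0],"yaw": 0}
  ]
}}

```text
time_s: 12.3
ee_pos: [0.4405, 0.2399, 0.2434]
eef_rot: [0.611, 0.791, -0.0, -0.0]
wrist_force: [-0.4, -0.7, -1.2]
opening: 0.0215
grasp_force: 30.0
```

{"fn": "apply_moves", "kwargs": {
  "series": [
    {"travel": [0,0,0],"yaw": 0},
    {"travel": [0,0,0],"yaw": 0},
    {"travel": [0,0,0],"yaw": 0},
    {"travel": [0,0,0],"yaw": 0},
    {"travel": [0,0,0],"yaw": 0}
  ]
}}

```text
time_s: 12.92
ee_pos: [0.4406, 0.24, 0.2436]
eef_rot: [0.611, 0.791, -0.0, 0.0]
wrist_force: [0.0, 0.0, -3.0]
opening: 0.0218
grasp_force: 30.0
```

{"fn": "apply_moves", "kwargs": {
  "series": [
    {"travel": [0,0,0],"yaw": 0},
    {"travel": [0,0,0],"yaw": 0},
    {"travel": [0,0,0],"yaw": 0},
    {"travel": [0,0,0],"yaw": 0},
    {"travel": [0,0,0],"yaw": 0}
  ]
}}

```text
time_s: 13.55
ee_pos: [0.4406, 0.24, 0.2436]
eef_rot: [0.611, 0.791, -0.0, 0.0]
wrist_force: [-0.4, 0.0, -1.4]
opening: 0.0221
grasp_force: 30.0
```

```bash
sed -i 's/180:330,160:359/150:300,160:359/' look.py; python3 look.py f
```

```text
13.55 [0.44063289 0.24002017 0.24362176] [104.6  14.6] [-0.4  0.  -1.4]
top spacer_a [([0.385, 0.027, 0.022], 0.5)]
side spacer_a [([0.395, 0.01, 0.026], 0.67), ([0.391, 0.182, 0.015], 0.48), ([0.508, 0.101, 0.257], 0.19)]
```

View pics/f.png

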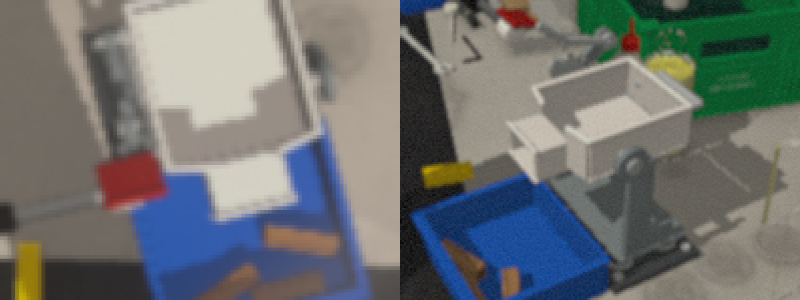

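The hopper is sinking and looks close to level (side crop px (610,120)), with the tab still raised. I'll hold it a bit longer.

{"fn": "apply_moves", "kwargs": {
  "series": [
    {"travel": [0,0,0],"yaw": 0},
    {"travel": [0,0,0],"yaw": 0},
    {"travel": [0,0,0],"yaw": 0},
    {"travel": [0,0,0],"yaw": 0},
    {"travel": [0,0,0],"yaw": 0}
  ]
}}

```text
time_s: 14.38
ee_pos: [0.4406, 0.24, 0.2436]
eef_rot: [0.611, 0.791, 0.0, 0.0]
wrist_force: [-1.1, 0.5, -2.3]
opening: 0.0218
grasp_force: 30.0
```

{"fn": "apply_moves", "kwargs": {
  "series": [
    {"travel": [0,0,0],"yaw": 0},
    {"travel": [0,0,0],"yaw": 0},
    {"travel": [0,0,0],"yaw": 0},
    {"travel": [0,0,0],"yaw": 0},
    {"travel": [0,0,0],"yaw": 0}
  ]
}}

```text
time_s: 15.0
ee_pos: [0.4406, 0.24, 0.2436]
eef_rot: [0.611, 0.791, 0.0, 0.0]
wrist_force: [-1.2, -0.2, -2.3]
opening: 0.0218
grasp_force: 30.0
```

{"fn": "apply_moves", "kwargs": {
  "series": [
    {"travel": [0,0,0],"yaw": 0},
    {"travel": [0,0,0],"yaw": 0},
    {"travel": [0,0,0],"yaw": 0},
    {"travel": [0,0,0],"yaw": 0},
    {"travel": [0,0,0],"yaw": 0}
  ]
}}

```text
time_s: 15.62
ee_pos: [0.4406, 0.24, 0.2436]
eef_rot: [0.611, 0.791, -0.0, 0.0]
wrist_force: [-0.1, 0.8, -2.0]
opening: 0.0218
grasp_force: 30.0
```

{"fn": "apply_moves", "kwargs": {
  "series": [
    {"travel": [0,0,0],"yaw": 0},
    {"travel": [0,0,0],"yaw": 0},
    {"travel": [0,0,0],"yaw": 0},
    {"travel": [0,0,0],"yaw": 0},
    {"travel": [0,0,0],"yaw": 0}
  ]
}}

```text
time_s: 16.25
ee_pos: [0.4406, 0.2401, 0.2436]
eef_rot: [0.611, 0.791, 0.0, 0.0]
wrist_force: [-0.7, 0.3, -2.6]
opening: 0.0216
grasp_force: 30.0
```

```bash
python3 look.py g; python3 - <<'E'
import cv2,numpy as np
from h import *
a=cv2.imread('pics/f.png');b=cv2.imread('pics/g.png');print(cv2.absdiff(a,b).mean(),(cv2.absdiff(a,b).max(2)>50).sum())
p=cams.capture("side"); q=cams.capture("top")
for x in (p,q):
  for l in ("tap_spot","pawl_tab"): print(l,[(np.round(r["position"],3).tolist(),round(r["score"],2)) for r in spotter.place_of(x,l)[:2]])
E
```

```text
16.25 [0.44064171 0.24006176 0.24363698] [104.6  14.6] [-0.7  0.3 -2.6]
top spacer_a [([0.594, 0.368, 0.012], 0.7), ([0.386, 0.027, 0.02], 0.59), ([0.432, -0.046, 0.023], 0.58), ([0.391, -0.034, 0.024], 0.57)]
side spacer_a [([0.452, 0.011, 0.016], 0.72), ([0.394, 0.012, 0.028], 0.64), ([0.391, 0.182, 0.019], 0.51), ([0.435, -0.031, 0.023], 0.46), ([0.519, 0.018, 0.053], 0.37)]
1.8299305555555556 0
tap_spot [([0.476, 0.047, 0.166], 0.74), ([0.544, 0.036, -0.004], 0.61)]
pawl_tab [([0.482, 0.114, 0.266], 0.65)]
tap_spot [([0.476, 0.051, 0.16], 0.89)]
pawl_tab [([0.485, 0.11, 0.266], 0.84)]
```

View pics/g.png

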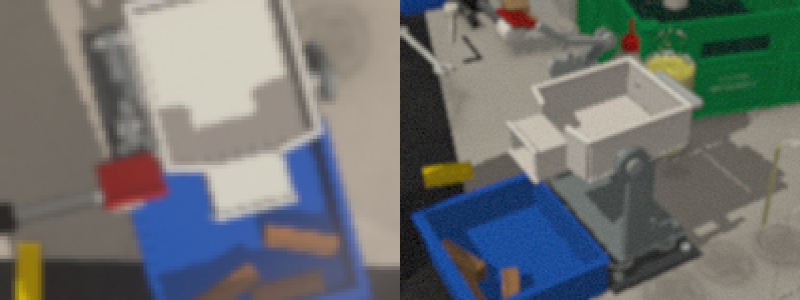

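The hopper has settled level: the tap spot rose to z≈0.163 with no motion since the last look. I'll lower the pawl, withdraw and lay the bar back in its clear spot.

{"fn": "apply_moves", "kwargs": {
  "series": [
    {"travel": [0,0,12],"yaw": 0},
    {"travel": [0,0,12],"yaw": 0},
    {"travel": [0,0,14],"yaw": 0},
    {"travel": [0,0,14],"yaw": 0},
    {"travel": [0,0,8],"yaw": 0}
  ]
}}

```text
time_s: 17.38
ee_pos: [0.4404, 0.2398, 0.1824]
eef_rot: [0.611, 0.791, -0.001, -0.0]
wrist_force: [-0.7, -0.7, -1.3]
opening: 0.0215
grasp_force: 30.0
```

{"fn": "apply_moves", "kwargs": {
  "series": [
    {"travel": [22,0,0],"yaw": 0},
    {"travel": [23,0,0],"yaw": 0},
    {"travel": [23,0,0],"yaw": 0},
    {"travel": [0,27,10],"yaw": 0},
    {"travel": [0,27,20],"yaw": 0}
  ]
}}

```text
time_s: 18.0
ee_pos: [0.4766, 0.3206, 0.1537]
eef_rot: [0.611, 0.792, 0.001, 0.0]
wrist_force: [-0.2, 0.1, -0.8]
opening: 0.0217
grasp_force: 30.0
```

{"fn": "apply_moves", "kwargs": {
  "series": [
    {"travel": [0,0,35],"yaw": 0},
    {"travel": [0,0,35],"yaw": 0},
    {"travel": [0,0,30],"yaw": 0},
    {"travel": [0,0,20],"yaw": 0},
    {"travel": [0,0,0],"yaw": 0}
  ]
}}

```text
time_s: 18.62
ee_pos: [0.4751, 0.3188, 0.0321]
eef_rot: [0.611, 0.791, -0.001, -0.0]
wrist_force: [0.7, -0.4, -1.0]
opening: 0.0218
grasp_force: 30.0
```

```bash
python3 - <<'E'
from h import *
s=robot.observe();print(s["ee_pos"],s["wrist_force"])
for n in ("top","side"):
    p=cams.capture(n)
    for l in ("tap_spot","pawl_tab","bar_tip","sanitiser","bottle_a"): print(l,[(np.round(r["position"],3).tolist(),round(r["score"],2)) for r in spotter.place_of(p,l)[:2]])
E
```

```text
[0.47512867 0.3188389  0.03209084] [ 0.68863219 -0.40697993 -0.9625333 ]
tap_spot [([0.475, 0.048, 0.164], 0.77)]
pawl_tab []
bar_tip [([0.512, 0.184, 0.039], 0.68)]
sanitiser [([0.661, 0.261, -0.002], 0.66), ([0.586, 0.117, 0.221], 0.31)]
bottle_a []
tap_spot [([0.476, 0.048, 0.167], 0.76), ([0.471, 0.115, 0.239], 0.18)]
pawl_tab [([0.474, 0.112, 0.238], 0.94)]
bar_tip [([0.51, 0.181, 0.04], 0.63)]
sanitiser []
bottle_a []
```

Pawl is down at z≈0.238 and the hopper is still level. Now I set the bar down.

{"fn": "apply_moves", "kwargs": {
  "series": [
    {"travel": [0,0,15],"yaw": 0},
    {"travel": [0,0,7],"yaw": 0},
    {"travel": [0,0,3],"yaw": 0},
    {"travel": [0,0,1],"yaw": 0},
    {"travel": [0,0,0],"yaw": 0}
  ]
}}

```text
time_s: 19.85
ee_pos: [0.4758, 0.3194, 0.0076]
eef_rot: [0.611, 0.791, 0.0, 0.0]
wrist_force: [0.5, 0.2, -0.8]
opening: 0.0219
grasp_force: 30.0
```

{"fn": "apply_moves", "kwargs": {
  "series": [
    {"travel": [0,0,0],"yaw": 0},
    {"travel": [0,0,0],"yaw": 0},
    {"travel": [0,0,0],"yaw": 0},
    {"travel": [0,0,0],"yaw": 0},
    {"travel": [0,0,0],"yaw": 0}
  ],
  "claw": 0
}}

```text
time_s: 20.48
ee_pos: [0.4758, 0.3195, 0.0077]
eef_rot: [0.611, 0.791, 0.0, 0.0]
wrist_force: [0.7, -0.7, -0.5]
opening: 0.0672
grasp_force: 0.0
```

{"fn": "apply_moves", "kwargs": {
  "series": [
    {"travel": [0,0,-10],"yaw": 0},
    {"travel": [0,0,-20],"yaw": 0},
    {"travel": [0,0,-40],"yaw": 0},
    {"travel": [0,0,-40],"yaw": 0},
    {"travel": [0,0,-40],"yaw": 0}
  ]
}}

```text
time_s: 21.1
ee_pos: [0.4756, 0.3193, 0.1596]
eef_rot: [0.611, 0.791, 0.0, 0.0]
wrist_force: [0.2, 0.6, 0.7]
opening: 0.0927
grasp_force: 0.0
```

{"fn": "apply_moves", "kwargs": {
  "series": [
    {"travel": [35,0,-10],"yaw": 0},
    {"travel": [35,0,0],"yaw": 0},
    {"travel": [35,0,0],"yaw": 0},
    {"travel": [35,0,0],"yaw": 0},
    {"travel": [0,0,0],"yaw": 0}
  ]
}}

```text
time_s: 21.72
ee_pos: [0.4387, 0.4579, 0.1679]
eef_rot: [0.61, 0.793, 0.0, -0.001]
wrist_force: [-0.5, -0.8, -0.1]
opening: 0.093
grasp_force: 0.0
```

```bash
python3 - <<'E'
from h import *
s=robot.observe();print(s["time_s"],s["ee_pos"],s["wrist_force"],s["opening"])
a=cams.capture("top")["frame"][130:290,130:343];b=cams.capture("side")["frame"][60:330,120:480]
cv2.imwrite("pics/end.png",np.hstack([cv2.resize(a,(400,300),interpolation=3),cv2.resize(b,(400,300),interpolation=3)]))
E
```

```text
21.725 [0.43871683 0.45788465 0.1679421 ] [-0.45021939 -0.75847766 -0.11941285] 0.09297503414829182
```

View pics/end.png

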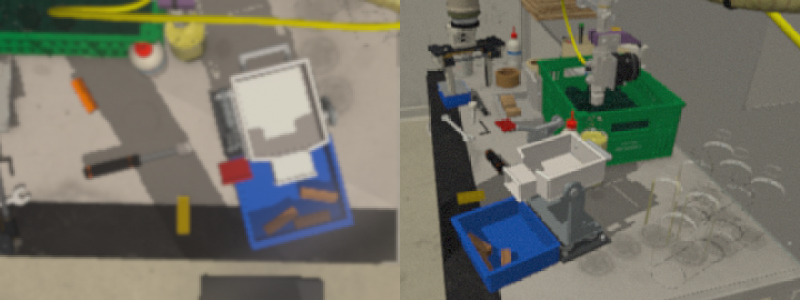

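The bar lies flat at (140,160), the three spacers are in the tray at (300,210), the hopper is level and the sanitiser stands at (147,52). Handing in.

```bash
python3 -c "
from cell import robot
print(robot.job_done())"
```

```text
the job is handed in; nothing more can be done
None
```

I handed the job in at about 22 s: one tap sent all three spacers into the tray, I held the pawl up until the hopper settled level and let it drop, and the bar lies flat; the sanitiser still stands, and I did nothing near the clear bottle but never picked it out in a picture.

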